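# Release the pawl of a stoppering press and push its lever home

### The arm

A 6-joint arm with a two-finger parallel gripper is mounted at the origin on the work surface. World frame = base frame: x ahead of the robot, y to its left, z up, the work surface at z = 0. Lengths are in mm, angles in rad, forces in N, time in s.
With the tool pointing down it reaches from about 325 to 850 mm from the base axis. Payload 4.4 kg.
Tool frame: the origin (TCP) lies on the centre line of the jaws, within the pads' length; the fingertips stand manip.tip_reach ahead of it and the grasp point (between the pads) lies 2 mm behind it (manip.tip_reach is the distance from the TCP to the fingertips, in mm); x points along the fingers, y is the direction in which the jaws open and shut, and the axes are right-handed (so a half turn about x gives the same grasp; the last joint's range is limited). The gripper opens to 94 mm and grips with 3 to 60 N. Pads are 16 mm wide; open, the fingers measure 119 mm over their backs; the gripper's body (75 mm by 177 mm) begins 78 mm behind the grasp point.
Start: joints at [-1.417, 0.207, 1.542, -0, 1.393, -0.15], TCP at [172.546, -548.502, 222.447] pointing down, gripper open.
Joint ranges: [-2.73, 2.73], [-0.86, 2.22], [0.23, 2.46], [-1.11, 4.25], [0.08, 2.63], [-2.82, 2.82]. Speed limits (rad/s): [2.79, 2.79, 3.14, 3.14, 3.14, 3.14].

### API

Orientations are given as [roll, pitch, yaw] about the fixed x, y, z axes, in that order (R = Rz(yaw) Ry(pitch) Rx(roll)).
In Python, from rig import manip, get_image, outline_of, tip_of gives the robot as it stands.
- The arm moves only by the tool apply_moves, never from a script. Its argument "series" is a list of rows, each a list of 7 numbers: the shift along the tool's x, y, z in m, then the turn, a rotation vector about the tool's x, y, z in degrees, then the gripper's target within -1 to 1 (shut at 1, half-way at 0, fully open at -1). In form: [[dx, dy, dz, wx, wy, wz, gripper], ...]. A call has 1 to 12 rows; each row is the pose to reach, as a shift and turn from the pose commanded when the call began, along the tool's axes at that moment; what a row does not reach only later rows make up. A row lasts 1/8 s, in which the tool goes at most 62.5 mm and 10.7 degrees, less where a joint would pass 70% of its speed; a pose out of reach is approached as far as the arm can. A call with a gripper value outside its range is refused whole. The fingers move at their own pace and stop on an object; "squeeze" is the grip in N (left out, the last holds). Time passes only in rows, so rows that repeat a pose let the fingers close. It gives the time, the measured TCP pose, the force and the opening at its end, in the units of the state.
- manip.read_state(): the state, without advancing time (a new reading comes with each control period).
- get_image(name): name is "scene" or "top"; returns a dict with "frame" (420x560x3 uint8, red, green, blue), "fx", "fy", "cx", "cy" (pixels), "rvec" (rotation vector, rad) and "tvec" (3), from world to camera coordinates, as OpenCV has them. Camera axes: x right, y down, z forward; pixel columns grow to the right and rows downward; lengths in mm; the calibration is good to about 2 mm. A picture is of the moment at which its call begins. There is no depth.
- manip.job_done(): hands the job in, once; it reports no verdict.
Trained networks look in the newest picture that a camera, given by its name, has taken for a name from the list of things; names that differ only in an ending like _2 or _b are one class to them, and where a whole thing is asked for, a point or a joint stands for the part that bears it (a point fixed in the world has none). Each returns a list of dicts, best first, with "confidence" (0 to 1); they miss things now and then, are a little off and sometimes report something else, mostly with a low value. They report only what shows in the picture. A call takes as long as a camera call.
- outline_of(camera, target): "mask" (420x560 bool, what is visible of it) and "box" ([left, top, width, height] in pixels, round what is visible of it).
- tip_of(camera, target): "at" ([column, row] in pixels: a listed point, or the origin of a listed thing).
The state is a dict: "t": time; "joint_positions": joint angles; "joint_velocities": joint speeds; "tau": joint torques, N m; "tcp_pos": TCP position; "ee_rot": TCP orientation; "ft_force": force on the tool from outside, world axes, zero at the start; "wrist_torque": the same for the moment, N m; "width": finger opening in mm.
Only numpy, scipy, OpenCV 4.12 (cv2) and the standard library are available. Lean on these libraries where they do the work, as an engineer would, in place of code of your own. Each camera call takes 0.05 s, during which the arm holds its last target.

### The job

The lever of the bench stoppering press is parked up on its ratchet. Press the thumb pad of the ratchet pawl down to its stop, so that the pawl stays clear of the teeth, then push the lever down as far as it goes, so that the ram seats the stopper fully in the vial under it. It is all done by pressing with the fingertips: pick nothing up, leave the vial in its nest and the other glassware where it stands, and leave the lever down when you take the hand away.

Things in the scene. Friction and masses are not known exactly. Their poses are not given: they have to be found in the camera images.
- press: Light-grey bench stoppering press, fixed. Origin: centre of its underside, on the bench. -x is its front, -y its right side (lever, toothed quadrant, pawl), z up. Base 250 x 130 x 26 mm high. Head block x -65..95, y -28..28, z 145..225 mm, column under its rear. Square steel ram at x -40, y 0, top at z 258 mm while up.
- lever (a joint): Hand lever, rad: 0 = up, 1.0 = fully down on its stop. Starts at 0 to 0.04. Level axis along the press's y, at its x -5, z 185 mm. At 0 it points to the front (-x), 0.52 rad above level; at 1.0 0.48 below. The engaged pawl stops it at about 0.06. Pawl free: 6 to 15 N on the grip. It is stiff and stays where left. The ram goes down 25 mm per rad.
- lever_grip (a point): A point on the centre line of the lever's round grey plastic grip, 165 mm from the lever's axis. The grip is 26 mm in diameter and reaches from 117 to 205 mm from the axis; inside of that the lever is a 14 mm steel bar. The lever's plane is 60 mm to the right (-y) of the press's middle. The point moves with the lever.
- lever_hinge (a point): Point on the lever's axis, in the plane of the lever's bar (press frame x -5, y -60, z 185 mm).
- pawl (a joint): Steel hook over the top of the dark toothed quadrant (radius 96 mm, turning with the lever), rad: 0 = engaged in the teeth (start), grows as its thumb pad is pressed down, out of the teeth above 0.12, 0.24 = on its stop. 3 to 8 N on the pad; no spring: it stays where left. Axis along the press's y, at its x 80, z 268 mm; the pad is 55 mm behind it and goes down 13 mm.
- pawl_pad (a point): Centre of the upper face of the pawl's thumb pad, a level steel plate 32 mm (along the press's x) by 28 mm, 6 mm thick, at the rear of the press at its x 135, y -41, z 279 mm while engaged. It moves with the pawl.
- stopper (a joint): Grey rubber stopper in the neck of the vial under the ram, m: 0 = standing 8 mm proud (start), 0.008 = fully seated, its 20 mm flange on the vial's lip. About 15 N to move it; it stays where it is left.
- vial: Clear glass vial, 32 mm in diameter, 58 mm to its lip, loose in the shallow white ring (the nest) under the ram. Origin: centre of its underside, z up.
- done_vial: Bystander: a like vial, already stoppered, 61 mm high in all, standing loose on the bench on the lever side of the press. Origin: centre of its underside.
- amber_bottle: Bystander: amber reagent bottle with black cap, 72 mm in diameter, 150 mm high, loose on the bench. Origin: centre of its underside.
- flask: Bystander: clear volumetric flask with a long neck, 76 mm in diameter, 196 mm high, loose on the bench behind the press. Origin: centre of its underside.
- beaker: Bystander: clear glass beaker, 70 mm in diameter at the rim, 85 mm high, loose on the bench. Origin: centre of its underside.

How it is judged (in metres and radians):
On the way, in this order (a step that is already met when the one before it is completed fails the run):
1. the pawl is pressed out of the teeth while the lever is still up (value of joint pawl above 0.16 rad and value of joint lever below 0.2 rad), for 0.2 s.
2. the lever is pushed down and the stopper seated (value of joint lever above 0.93 rad and value of joint stopper above 0.006 m), for 0.2 s.
At the end, for the whole second after the job is handed in: Lever down (above 0.92 rad of 1.0), stopper seated (above 6 of 8 mm), pawl still out of the teeth (above 0.12 rad), vial upright in its nest within 12 mm of its start, the other glassware upright within 30 mm of its start (value of joint lever above 0.92 rad and value of joint stopper above 0.006 m and value of joint pawl above 0.12 rad and distance of vial from where it was at the start of the episode below 0.012 m and angle between vial's own z axis and vertical below 0.1 rad and distance of each of done_vial, amber_bottle, flask, beaker from where it was at the start of the episode below 0.03 m and angle between each of done_vial, amber_bottle, flask, beaker's own z axis and vertical below 0.15 rad); the robot touches nothing.
It fails at once if the lever is forced over the teeth with the pawl engaged (value of joint lever above 0.2 rad and value of joint pawl below 0.06 rad).
It fails at once if the vial is moved out of its nest or lifted (distance of vial from where it was at the start of the episode above 0.015 m).
It fails at once if other glassware is shifted, lifted or knocked over (distance of any of done_vial, amber_bottle, flask, beaker from where it was at the start of the episode above 0.035 m or angle between any of done_vial, amber_bottle, flask, beaker's own z axis and vertical above 0.3 rad).
It also fails if it takes over 48 s, if anything falls off the work surface, if the arm or the gripper's body presses on something with over 40 N, if the wrist force passes 120 N, or if a joint passes its speed limit or range.

## Working session

There is one attempt and no reset: what is moved stays moved. The work goes in short steps, Python scripts to look and compute and a tool call to move; the robot and the scene stay as the last step left them, time stands still between calls to the robot, and variables do not carry over. Pictures are saved under pics/ and viewed, and the job is handed in when it is done.

Besides the shell and the picture viewer there is one more tool, called after ">>>" by a JSON object that holds its "api" and its "payload". apply_moves: Moves the arm, as the interface text tells. Its arguments: {"type":"object","properties":{"series":{"type":"array","items":{"type":"array","items":{"type":"number"}}},"squeeze":{"type":"number"}},"required":["series"]}

```bash
ls; mkdir -p pics; python3 - <<'E'
from rig import manip, get_image, outline_of, tip_of
import cv2
s=manip.read_state(); print(s, manip.tip_reach)
for n in ("scene","top"):
    im=get_image(n); cv2.imwrite(f"pics/{n}0.png",im["frame"][:,:,::-1])
    print(n,im["fx"],im["fy"],im["cx"],im["cy"],im["rvec"],im["tvec"])
    for t in ("press","lever_grip","lever_hinge","pawl_pad","vial","done_vial","amber_bottle","flask","beaker"):
        r=tip_of(n,t); print(t,[(x["at"],round(x["confidence"],2)) for x in r[:2]])
E
```

```text
pics
{'t': 0.0, 'joint_positions': array([-1.41652295e+00,  2.07419396e-01,  1.54292564e+00, -2.43080987e-05,
        1.39349998e+00, -1.50500850e-01]), 'joint_velocities': array([-0.00020331, -0.00206993, -0.00116276,  0.00084461, -0.00038002,
       -0.00139469]), 'tau': array([ 8.04921583e-04, -3.70876980e+01, -2.81418622e+01,  6.97070500e-02,
        3.60067980e-02, -1.79719982e-04]), 'tcp_pos': array([ 172.4075786 , -547.74544409,  221.30454613]), 'ee_rot': array([-1.71067883,  1.56854383,  1.73569237]), 'ft_force': array([0.64053756, 1.21697625, 0.1990148 ]), 'wrist_torque': array([-0.06098593,  0.00570253,  0.00158855]), 'width': 93.97701474291043} 17.0
scene 517.4326326993553 517.4326326993553 280.3343190247496 213.25551328633708 [ 2.11292892  0.69624737 -0.35639417] [-482.00630252  -40.83703281 1426.12811637]
press [([254.8, 273.4], 0.58)]
lever_grip [([282.2, 219.6], 0.64)]
lever_hinge [([281.4, 207.6], 0.81), ([268.6, 134.5], 0.16)]
pawl_pad [([268.4, 133.2], 0.52)]
vial [([252.9, 276.8], 0.88)]
done_vial [([309.7, 290.3], 0.92)]
amber_bottle [([198.6, 347.6], 0.6)]
flask [([306.2, 217.8], 0.94)]
beaker [([324.8, 254.0], 0.91)]
top 441.7907697245192 441.7907697245192 285.56070405573803 219.7865448742371 [ 2.15960486 -2.22023137  0.10135363] [  39.44086038  583.883364   1090.82487905]
press []
lever_grip [([334.2, 175.3], 0.83), ([232.7, 210.7], 0.68)]
lever_hinge [([276.7, 223.0], 0.65), ([229.6, 207.0], 0.22)]
pawl_pad [([223.4, 274.0], 0.67)]
vial [([382.5, 228.5], 0.34)]
done_vial [([276.0, 197.2], 0.64)]
amber_bottle [([381.9, 226.4], 0.58)]
flask []
beaker [([231.4, 209.8], 0.93)]
```

```bash
python3 - <<'E'
import cv2
for n in ("scene","top"):
    im=cv2.imread(f"pics/{n}0.png"); 
    c=im[90:390,130:430] if n=="scene" else im[110:330,180:480]
    cv2.imwrite(f"pics/{n}0c.png",cv2.resize(c,None,fx=2,fy=2,interpolation=cv2.INTER_CUBIC))
E
```

```text
(no output)
```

View pics/scene0.png

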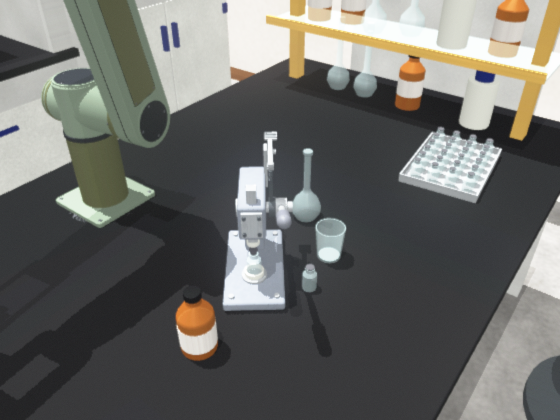

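View pics/top0.png

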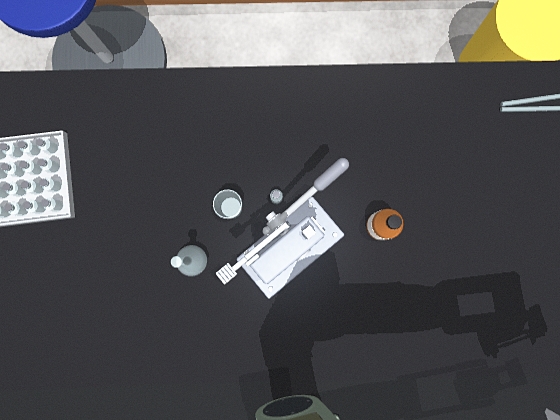

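View pics/scene0c.png

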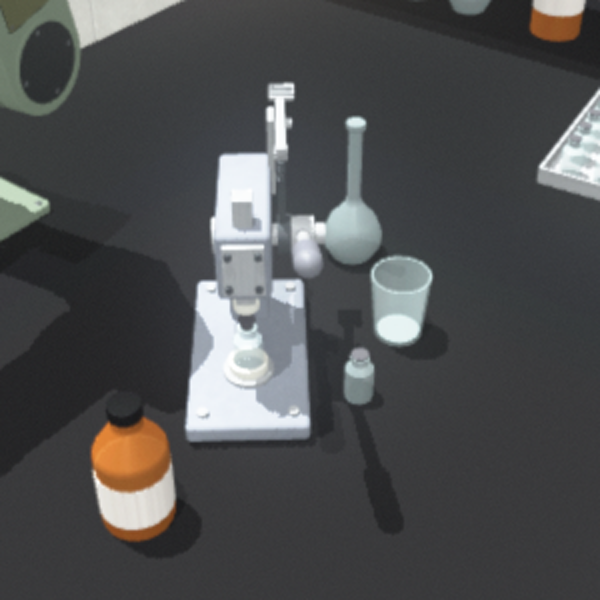

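View pics/top0c.png

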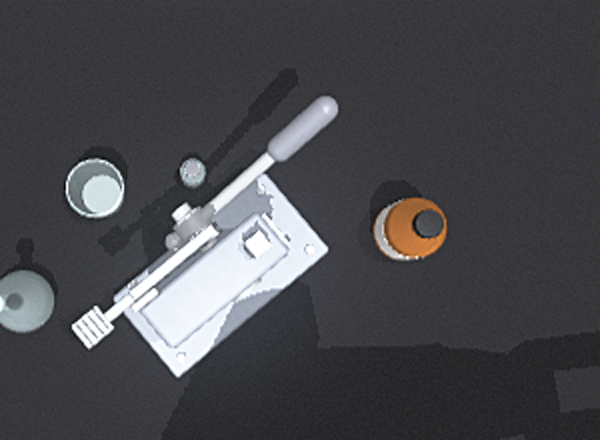

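```bash
cat > h.py <<'E'
import numpy as np, cv2
from scipy.optimize import least_squares
from scipy.spatial.transform import Rotation as R
K={'scene':(517.4326,280.3343,213.2555,[2.11292892,0.69624737,-0.35639417],[-482.0063,-40.8370,1426.1281]),
'top':(441.79077,285.5607,219.78654,[2.15960486,-2.22023137,0.10135363],[39.44086,583.88336,1090.82488])}
def proj(n,P):
    f,cx,cy,r,t=K[n]
    return cv2.projectPoints(np.array(P,float).reshape(-1,3),np.array(r),np.array(t),np.array([[f,0,cx],[0,f,cy],[0,0,1.]]),None)[0].reshape(-1,2)
def onplane(n,uv,z):
    f,cx,cy,r,t=K[n]; M=R.from_rotvec(r).as_matrix(); c=-M.T@np.array(t)
    d=M.T@np.array([(uv[0]-cx)/f,(uv[1]-cy)/f,1]); return c+d*(z-c[2])/d[2]
def W(p,P): # press->world
    c,s=np.cos(p[2]),np.sin(p[2]); P=np.atleast_2d(P)
    return np.c_[p[0]+c*P[:,0]-s*P[:,1],p[1]+s*P[:,0]+c*P[:,1],P[:,2]]
E
python3 - <<'E'
from h import *
obs=[('top',(-125,65,26),(343.5,234)),('top',(-125,-65,26),(311.5,198.5)),('top',(125,65,26),(270,298.5)),('top',(-40,0,258),(308.5,231.5)),('top',(135,-41,279),(226,273.5)),
('scene',(-125,65,26),(223.5,305.5)),('scene',(-125,-65,26),(285,305.5)),('scene',(-40,0,258),(251,187)),('scene',(135,-41,279),(270.5,135)),('scene',(-5,-60,185),(281.4,207.6))]
def res(p): return np.concatenate([proj(n,W(p,P))[0]-uv for n,P,uv in obs])
best=min((least_squares(res,[500,0,y],loss='soft_l1') for y in (0,1.5,3,-1.5)),key=lambda r:r.cost)
p=best.x; print(p,best.cost); print(res(p).reshape(-1,2).round(1))
np.save('p.npy',p)
c=W(p,(-5,-60,185))[0]
a=.52
for q in (0,.5,1.): 
  g=(-5-165*np.cos(.52-q),-60,185+165*np.sin(.52-q)); w=W(p,g)[0]; print('grip',q,w.round(),proj('top',w),proj('scene',w))
for n,P in dict(pad=(135,-41,279),hinge=(-5,-60,185),vial=(-40,0,26)).items(): print(n,W(p,P).round(1))
print('amber',onplane('scene',(198.6,347.6),0),'done',onplane('scene',(309.7,290.3),0),onplane('top',(276,197.2),0),'beaker',onplane('scene',(324.8,254),0),onplane('top',(231.4,209.8),0),'flask',onplane('scene',(306.2,217.8),0))
E
```

```text
[518.09465979  13.00328899 -10.32293971] 8.228657998799335
[[ 1.7 -0.2]
 [ 0.1 -4.1]
 [-1.2  0.4]
 [ 0.4 -0.4]
 [ 0.2 -0.5]
 [-0.7 -0.9]
 [ 0.8 -2.6]
 [-0.2  0.1]
 [-0.4 -0.3]
 [-0.2 -0.9]]
grip 0 [657. -66. 267.] [[331.14984246 172.61683194]] [[284.10108673 215.86344134]]
grip 0.5 [671. -83. 188.] [[334.49108981 172.87385719]] [[284.49352278 257.90038163]]
grip 1.0 [659. -68. 109.] [[324.20345239 184.1277366 ]] [[283.98304887 282.67234833]]
pad [[466.1 144.1 279. ]]
hinge [[568.1  46.5 185. ]]
vial [[543.  -18.3  26. ]]
amber [ 565.564688   -221.66488667    0.        ] done [652.0774359   37.91636346   0.        ] [645.49229815  45.88020394   0.        ] beaker [ 6.12929082e+02  1.60678806e+02 -1.13686838e-13] [615.92783532 161.25715871   0.        ] flask [495.71537244 254.13600745   0.        ]
```

```bash
cat >> h.py <<'E'
p=None
try: p=np.load('p.npy')
except Exception: pass
def TR(rpy): return R.from_euler('xyz',rpy)
def goal_rot(flip=1):
    yv=W(p,(0,1,0))[0]-W(p,(0,0,0))[0]; yv*=flip
    x=np.array([0,0,-1.]); return R.from_matrix(np.c_[x,yv,np.cross(x,yv)])
def show(cmdpos,cmdrpy,targets,Rg):
    R0=TR(cmdrpy)
    for t in targets: print((R0.inv().apply(np.array(t)-cmdpos)/1000).round(4), np.degrees((R0.inv()*Rg).as_rotvec()).round(2))
E
python3 - <<'E'
from h import *
from rig import manip
s=manip.read_state(); pos=np.array([172.546,-548.502,222.447])
print(TR(s['ee_rot']).as_matrix().round(3))
pad=W(p,(135,-41,279))[0]
for f in (1,-1): show(pos,s['ee_rot'],[(172,-548,380),(400,-350,380),(pad[0],pad[1],360)],goal_rot(f))
E
```

```text
[[-0.     0.3   -0.954]
 [ 0.    -0.954 -0.3  ]
 [-1.    -0.     0.   ]]
[-0.1576 -0.0006  0.0004] [68.93  0.    0.  ]
[-0.1576 -0.1211 -0.2765] [68.93  0.    0.  ]
[-0.1375 -0.5726 -0.4878] [68.93  0.    0.  ]
[-0.1576 -0.0006  0.0004] [-111.07   -0.      0.  ]
[-0.1576 -0.1211 -0.2765] [-111.07   -0.      0.  ]
[-0.1375 -0.5726 -0.4878] [-111.07   -0.      0.  ]
```

>>> {"api": "apply_moves", "payload": {"series": [[-0.06,0,0,0,0,0,1],[-0.12,0,-0.02,-8,0,0,1],[-0.158,-0.02,-0.06,-16,0,0,1],[-0.158,-0.05,-0.11,-25,0,0,1],[-0.158,-0.08,-0.165,-35,0,0,1],[-0.158,-0.105,-0.22,-45,0,0,1],[-0.158,-0.121,-0.277,-55,0,0,1],[-0.158,-0.18,-0.3,-65,0,0,1],[-0.158,-0.235,-0.325,-75,0,0,1],[-0.158,-0.29,-0.35,-85,0,0,1],[-0.158,-0.345,-0.375,-95,0,0,1],[-0.158,-0.4,-0.4,-104,0,0,1]]}}

```text
t: 2.5
tcp_pos: [434.0, -45.0, 380.7]
ee_rot: [0.803, 1.57, -0.214]
ft_force: [0.4, 0.0, -0.6]
width: 0.5
```

```bash
python3 - <<'E'
from h import *
from rig import manip
s=manip.read_state(); print(s['t'],s['tcp_pos'],s['width'],s['joint_positions'].round(2))
pad=W(p,(135,-41,279))[0]
show(s['tcp_pos'],s['ee_rot'],[(pad[0],pad[1],z) for z in (360,315)],goal_rot(-1))
E
```

```text
2.5 [433.96715405 -45.03668653 380.71492267] 0.5123372259166108 [-0.3  -0.18  1.61  0.    1.71 -0.86]
[ 0.0207  0.1268 -0.144 ] [-6.8   0.05 -0.04]
[ 0.0657  0.1268 -0.1441] [-6.8   0.05 -0.04]
```

>>> {"api": "apply_moves", "payload": {"series": [[0.02,0.04,-0.045,-4,0,0,1],[0.02,0.08,-0.09,-6.8,0,0,1],[0.02,0.127,-0.144,-6.8,0,0,1],[0.035,0.127,-0.144,-6.8,0,0,1],[0.064,0.127,-0.144,-6.8,0,0,1],[0.064,0.127,-0.144,-6.8,0,0,1],[0.064,0.127,-0.144,-6.8,0,0,1]]}}

```text
t: 3.38
tcp_pos: [467.6, 141.4, 317.1]
ee_rot: [0.703, 1.57, -0.202]
ft_force: [0.5, 0.7, 0.3]
width: 0.4
```

```bash
python3 - <<'E'
from h import *
from rig import manip,get_image
s=manip.read_state(); print(s['t'],s['tcp_pos'],s['width'],s['ft_force'])
pad=W(p,(135,-41,279))[0]; print(pad)
show(s['tcp_pos'],s['ee_rot'],[(pad[0],pad[1],z) for z in (296,282)],goal_rot(-1))
a=get_image('scene')['frame'][90:290,180:380,::-1]; b=get_image('top')['frame'][180:380,130:330,::-1]
cv2.imwrite('pics/pad1.png',cv2.resize(np.hstack([a,b]),None,fx=2,fy=2))
E
```

```text
3.375 [467.55716788 141.36529702 317.11400938] 0.4323689439238873 [0.48070359 0.69587824 0.26106244]
[466.05256143 144.14298549 279.        ]
[ 0.0211  0.0005 -0.0031] [-0.36  0.03 -0.03]
[ 0.0351  0.0005 -0.0031] [-0.36  0.03 -0.03]
```

View pics/pad1.png

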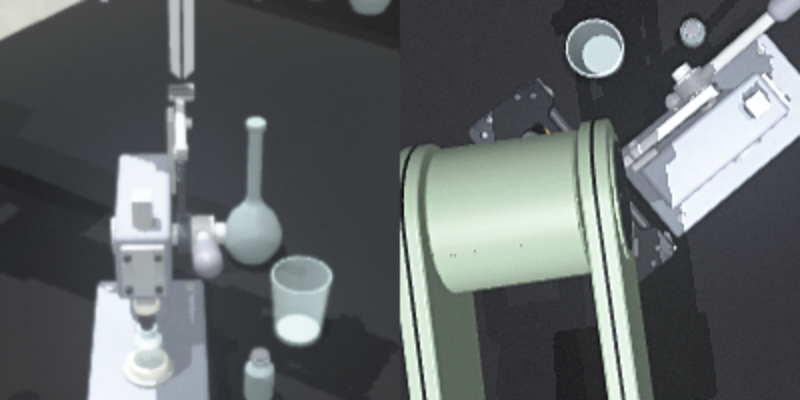

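>>> {"api": "apply_moves", "payload": {"series": [[0.015,0,-0.003,0,0,0,1],[0.02,0,-0.003,0,0,0,1],[0.024,0,-0.003,0,0,0,1],[0.028,0,-0.003,0,0,0,1],[0.032,0,-0.003,0,0,0,1],[0.034,0,-0.003,0,0,0,1]]}}

```text
t: 4.22
tcp_pos: [465.0, 145.1, 284.2]
ee_rot: [2.546, 1.57, 1.644]
ft_force: [-9.4, 2.0, 16.2]
width: 0.7
```

>>> {"api": "apply_moves", "payload": {"series": [[0.001,0,0,0,0,0,1],[0.002,0,0,0,0,0,1],[0.002,0,0,0,0,0,1]]}}

```text
t: 4.6
tcp_pos: [465.1, 145.1, 284.1]
ee_rot: [1.603, 1.569, 0.7]
ft_force: [-10.5, 1.9, 18.1]
width: 0.7
```

```bash
python3 - <<'E'
from h import *
from rig import manip,get_image
s=manip.read_state(); print(s['t'],s['tcp_pos'],s['width'],s['ft_force'])
a=get_image('scene')['frame'][90:290,180:380,::-1]
cv2.imwrite('pics/pad2.png',cv2.resize(a,None,fx=3,fy=3))
E
```

```text
4.6 [465.06793396 145.13549528 284.0630212 ] 0.693866230865242 [-10.48065984   1.88191043  18.12059559]
```

View pics/pad2.png

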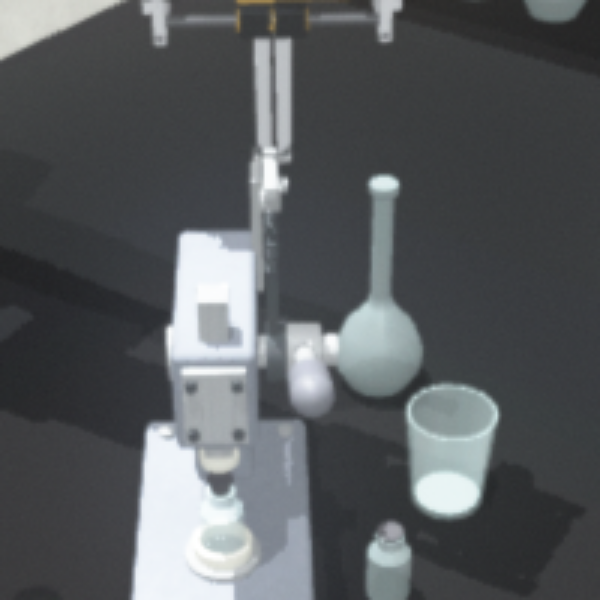

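>>> {"api": "apply_moves", "payload": {"series": [[-0.01,0,0,0,0,0,1],[-0.04,0,0,0,0,0,1],[-0.08,0,0,0,0,0,1],[-0.08,0,0,0,0,0,1]]}}

```text
t: 5.15
tcp_pos: [467.8, 144.4, 363.6]
ee_rot: [0.92, 1.563, 0.016]
ft_force: [0.9, -0.6, 0.1]
width: 0.7
```

```bash
python3 - <<'E'
from h import *
from rig import manip,get_image
s=manip.read_state(); print(s['t'],s['tcp_pos'],s['width'],s['ft_force'])
g=W(p,(-160,-60,0))[0]; print(g)
show(s['tcp_pos'],s['ee_rot'],[(g[0],g[1],z) for z in (360,320)],goal_rot(-1))
a=get_image('scene')['frame'][90:290,180:380,::-1]
cv2.imwrite('pics/pad3.png',cv2.resize(a,None,fx=3,fy=3))
for th in (0,.12,.24):
    d=R.from_rotvec([0,th,0]).apply([55,0,11])+[80,-41,268]; print(th,d,proj('scene',W(p,d))-[180,90])
E
```

```text
5.15 [467.82429746 144.43163183 363.58708304] 0.6995529581535178 [ 0.87381024 -0.64317243  0.12272698]
[664.71345379 -74.76304423   0.        ]
[0.0052 0.0189 0.294 ] [-0.3   0.29 -0.38]
[0.0452 0.0187 0.2938] [-0.3   0.29 -0.38]
0 [135. -41. 279.] [[90.13008813 44.71961238]]
0.12 [135.92130925 -41.         272.33672359] [[90.16358787 47.24825963]]
0.24 [136.03831751 -41.         265.61107327] [[90.20419564 49.95482768]]
```

View pics/pad3.png

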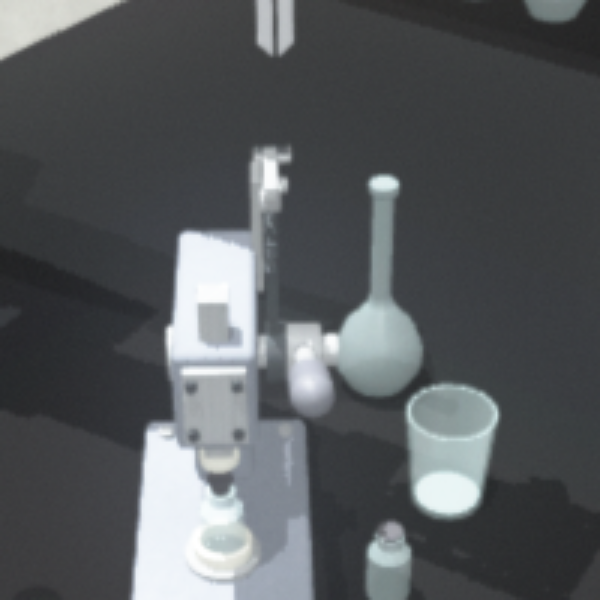

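>>> {"api": "apply_moves", "payload": {"series": [[0.005,0,0.05,0,0,0,1],[0.005,0.005,0.11,0,0,0,1],[0.005,0.01,0.17,0,0,0,1],[0.005,0.015,0.23,0,0,0,1],[0.005,0.019,0.294,0,0,0,1],[0.005,0.019,0.294,0,0,0,1],[0.005,0.019,0.294,0,0,0,1]]}}

```text
t: 6.08
tcp_pos: [661.7, -74.5, 352.8]
ee_rot: [-2.52, 1.567, 2.859]
ft_force: [-0.2, -0.6, 0.3]
width: 0.4
```

```bash
python3 - <<'E'
from h import *
from rig import manip,get_image
s=manip.read_state(); print(s['t'],s['tcp_pos'],s['width'],s['ft_force'])
g=W(p,(-160,-60,0))[0]; print(g)
show(s['tcp_pos'],s['ee_rot'],[(g[0],g[1],z) for z in (306,140)],goal_rot(-1))
a=get_image('scene')['frame'][90:290,180:380,::-1]; b=get_image('top')['frame'][110:310,230:430,::-1]
cv2.imwrite('pics/lev1.png',cv2.resize(np.hstack([a,b]),None,fx=2,fy=2))
print(proj('scene',s['tcp_pos']-[0,0,17])-[180,90])
E
```

```text
6.075 [661.74066537 -74.52258903 352.78574857] 0.3979550730239207 [-0.1727882  -0.58036567  0.3202416 ]
[664.71345379 -74.76304423   0.        ]
[0.0468 0.0023 0.0022] [-0.31 -0.19  0.13]
[0.2128 0.0027 0.0027] [-0.31 -0.19  0.13]
[[103.12802339  96.10891941]]
```

View pics/lev1.png

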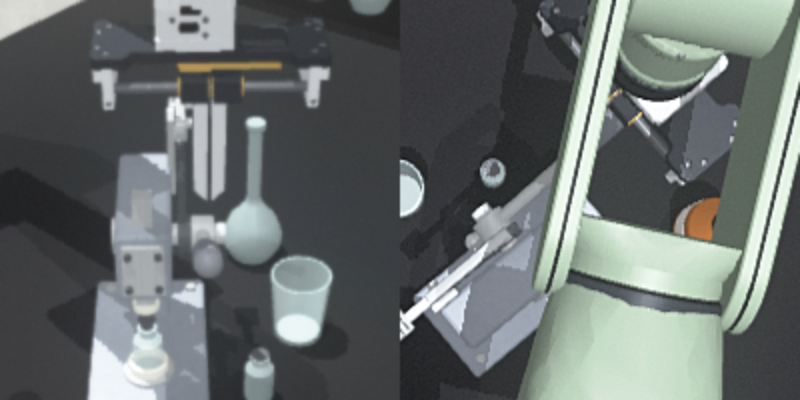

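>>> {"api": "apply_moves", "payload": {"series": [[0.03,0.002,0.002,0,0,0,1],[0.045,0.002,0.002,0,0,0,1],[0.055,0.002,0.002,0,0,0,1],[0.065,0.002,0.002,0,0,0,1],[0.075,0.002,0.002,0,0,0,1],[0.085,0.002,0.002,0,0,0,1]]}}

```text
t: 6.92
tcp_pos: [668.1, -75.4, 275.2]
ee_rot: [0.644, 1.559, -0.259]
ft_force: [3.3, -0.5, 8.0]
width: 0.6
```

```bash
python3 - <<'E'
from h import *
from rig import manip,get_image
s=manip.read_state(); print(s['t'],s['tcp_pos'],s['width'],s['ft_force'])
a=get_image('scene')['frame'][90:290,180:380,::-1]
cv2.imwrite('pics/lev2.png',cv2.resize(a,None,fx=3,fy=3))
E
```

```text
6.925 [668.08259695 -75.35570464 275.19049993] 0.6292860519139983 [ 3.28290311 -0.4776315   8.0027553 ]
```

View pics/lev2.png

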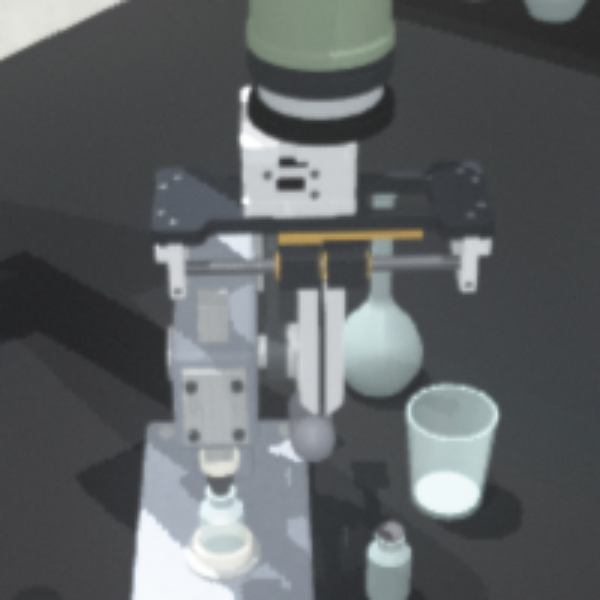

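>>> {"api": "apply_moves", "payload": {"series": [[0.01,-0.003,0,0,0,0,1],[0.022,-0.003,0,0,0,0,1],[0.034,-0.003,0,0,0,0,1],[0.046,-0.003,0,0,0,0,1],[0.058,-0.003,0,0,0,0,1],[0.07,-0.003,0,0,0,0,1]]}}

```text
t: 7.72
tcp_pos: [667.5, -79.0, 205.9]
ee_rot: [0.505, 1.555, -0.399]
ft_force: [3.7, -4.9, 7.6]
width: -0.0
```

```bash
python3 - <<'E'
from h import *
from rig import manip,get_image
s=manip.read_state(); print(s['t'],s['tcp_pos'],s['width'],s['ft_force'])
g=W(p,(-160,-60,0))[0]
show(s['tcp_pos'],s['ee_rot'],[(g[0],g[1],z) for z in (140,)],goal_rot(-1))
a=get_image('scene')['frame'][90:290,180:380,::-1]
cv2.imwrite('pics/lev3.png',cv2.resize(a,None,fx=3,fy=3))
E
```

```text
7.725 [667.48258719 -79.00386298 205.86544149] -0.008410863104192699 [ 3.67626159 -4.90789708  7.62459166]
[ 0.0658 -0.     -0.0059] [-0.28  0.77 -0.42]
```

View pics/lev3.png

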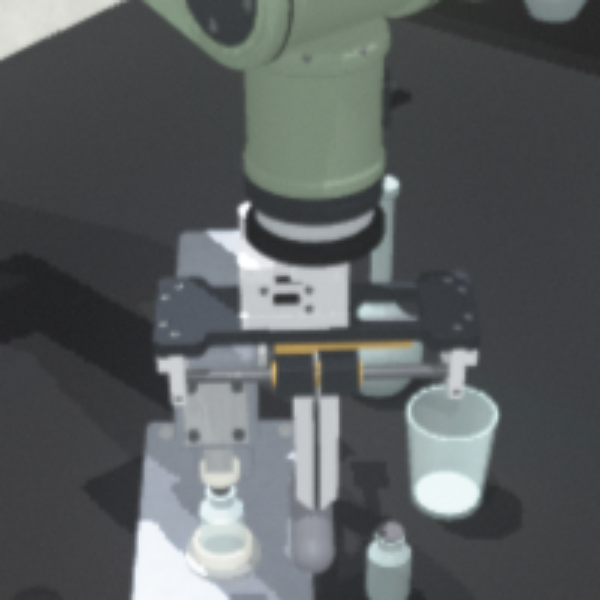

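>>> {"api": "apply_moves", "payload": {"series": [[0.012,0,-0.001,0,0,0,1],[0.024,0,-0.002,0,0,0,1],[0.036,0,-0.003,0,0,0,1],[0.048,0,-0.003,0,0,0,1],[0.058,0,-0.003,0,0,0,1],[0.066,0,-0.003,0,0,0,1],[0.07,0,-0.003,0,0,0,1]]}}

```text
t: 8.65
tcp_pos: [665.0, -74.9, 137.4]
ee_rot: [0.664, 1.559, -0.238]
ft_force: [-2.5, -0.6, 21.3]
width: 0.3
```

>>> {"api": "apply_moves", "payload": {"series": [[0.003,0,0,0,0,0,1],[0.006,0,0,0,0,0,1],[0.008,0,0,0,0,0,1],[0.008,0,0,0,0,0,1]]}}

```text
t: 9.15
tcp_pos: [669.7, -76.5, 134.4]
ee_rot: [0.646, 1.547, -0.257]
ft_force: [2.6, -0.8, 23.4]
width: 0.5
```

```bash
python3 - <<'E'
from h import *
from rig import manip,get_image
s=manip.read_state(); print(s['t'],s['tcp_pos'],s['width'],s['ft_force'])
a=get_image('scene')['frame'][90:290,180:380,::-1]
cv2.imwrite('pics/lev4.png',cv2.resize(a,None,fx=3,fy=3))
E
```

```text
9.15 [669.72557127 -76.46922183 134.37912921] 0.471000863758095 [ 2.57944712 -0.83768485 23.44609295]
```

View pics/lev4.png

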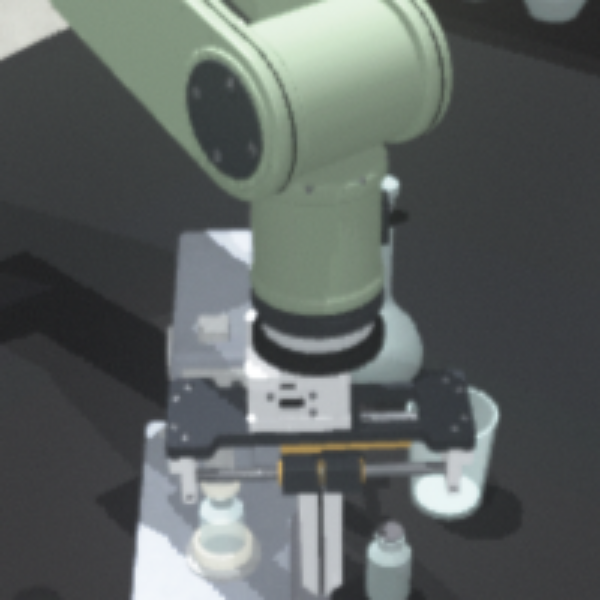

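>>> {"api": "apply_moves", "payload": {"series": [[0.004,0,-0.003,0,0,0,1],[0.01,0,-0.004,0,0,0,1],[0.014,0,-0.006,0,0,0,1],[0.014,0,-0.006,0,0,0,1]]}}

```text
t: 9.7
tcp_pos: [676.2, -75.6, 129.2]
ee_rot: [0.621, 1.52, -0.282]
ft_force: [11.4, -4.9, 34.1]
width: 0.3
```

>>> {"api": "apply_moves", "payload": {"series": [[-0.02,0,0,0,0,0,1],[-0.06,0,0,0,0,0,1],[-0.12,0,0,0,0,0,1],[-0.18,0,0,0,0,0,1],[-0.23,0,0,0,0,0,1]]}}

```text
t: 10.32
tcp_pos: [657.5, -69.3, 342.3]
ee_rot: [0.693, 1.567, -0.21]
ft_force: [0.3, -0.2, -0.4]
width: 0.5
```

```bash
python3 - <<'E'
from h import *
from rig import manip,get_image,tip_of
s=manip.read_state(); print(s['t'],s['tcp_pos'],s['width'],s['ft_force'])
g=get_image('scene')['frame']; a=g[90:290,180:380,::-1]
cv2.imwrite('pics/lev5.png',cv2.resize(a,None,fx=3,fy=3))
b=get_image('top')['frame']; cv2.imwrite('pics/top5.png',b[:,:,::-1])
for t in ("lever_grip","pawl_pad","vial","done_vial","amber_bottle","flask","beaker"): print(t,[(x['at'],round(x['confidence'],2)) for x in tip_of('scene',t)[:2]])
for q in (.8,.9,1.):
    c=.52-q; e=W(p,(-5-205*np.cos(c),-60,185+205*np.sin(c))); print(q,(proj('scene',e)-[180,90])*3, proj('scene',W(p,(-5-165*np.cos(c),-60,185+165*np.sin(c)))))
print((proj('scene',W(p,[(-40,0,258),(-40,0,233)]))-[180,90])*3)
E
```

```text
10.325 [657.47925372 -69.27156194 342.34667145] 0.5101396012023868 [ 0.29086311 -0.17088443 -0.43729446]
lever_grip [([280.2, 278.9], 0.86), ([266.5, 138.9], 0.48)]
pawl_pad [([255.6, 273.1], 0.69), ([267.3, 141.9], 0.64)]
vial [([249.7, 274.0], 0.5), ([279.3, 209.6], 0.29)]
done_vial []
amber_bottle [([200.6, 346.0], 0.78), ([256.6, 274.0], 0.25)]
flask [([306.1, 216.6], 0.81)]
beaker [([327.9, 254.5], 0.9)]
0.8 [[315.39077675 612.58545754]] [[284.28205457 275.34870462]]
0.9 [[314.83010236 627.25448991]] [[284.14649767 279.4579113 ]]
1.0 [[314.16637888 638.380461  ]] [[283.98304887 282.67234833]]
[[212.40299013 291.28802229]
 [213.76735489 323.29643421]]
```

View pics/lev5.png

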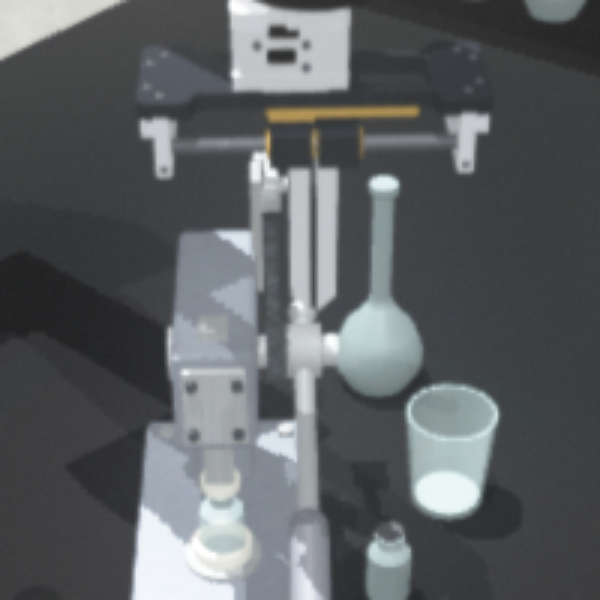

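>>> {"api": "apply_moves", "payload": {"series": [[-0.03,0.03,0.03,0,0,0,1],[-0.04,0.06,0.06,0,0,0,1],[-0.04,0.1,0.1,0,0,0,1],[-0.04,0.1,0.15,0,0,0,1],[-0.04,0.1,0.15,0,0,0,1]]}}

```text
t: 11.4
tcp_pos: [830.1, -129.2, 367.6]
ee_rot: [-2.414, 1.559, 2.963]
ft_force: [0.4, -0.3, -1.1]
width: 0.9
```

```bash
python3 - <<'E'
from h import *
from rig import manip,get_image,tip_of,outline_of
s=manip.read_state(); print(s['t'],s['tcp_pos'],s['width'],s['ft_force'])
g=get_image('scene')['frame'][:,:,::-1]; b=get_image('top')['frame'][:,:,::-1]
cv2.imwrite('pics/s6.png',g);cv2.imwrite('pics/t6.png',b)
def draw(im,n,x0,y0,w,h,k,fn):
    o=cv2.resize(im[y0:y0+h,x0:x0+w],None,fx=k,fy=k,interpolation=cv2.INTER_CUBIC); clean=o.copy()
    for q,col in ((.9,(0,0,255)),(1.,(0,255,0))):
        c=.52-q; u=np.array([-np.cos(c),0,np.sin(c)]); nn=np.array([np.sin(c),0,np.cos(c)]); y=np.array([0,1,0]); ax=np.array([-5,-60,185])
        for s_ in (140,205):
          th=np.linspace(0,2*np.pi,40); pts=[ax+s_*u+13*(np.cos(t)*nn+np.sin(t)*y) for t in th]
          uv=((proj(n,W(p,pts))-[x0-.5,y0-.5])*k).astype(int); cv2.polylines(o,[uv],True,col,1)
        rt=W(p,[(-40+a,bb,258-25*q) for a,bb in ((-9,-9),(9,-9),(9,9),(-9,9))])
        cv2.polylines(o,[((proj(n,rt)-[x0-.5,y0-.5])*k).astype(int)],True,col,1)
    cv2.imwrite(fn,np.hstack([clean,o]))
draw(g,'scene',220,160,95,150,4,'pics/s6c.png'); draw(b,'top',250,140,100,130,4,'pics/t6c.png')
E
```

```text
11.4 [ 830.14697606 -129.18587747  367.56434798] 0.9293786308791729 [ 0.40060937 -0.27006593 -1.13311518]
```

View pics/s6c.png

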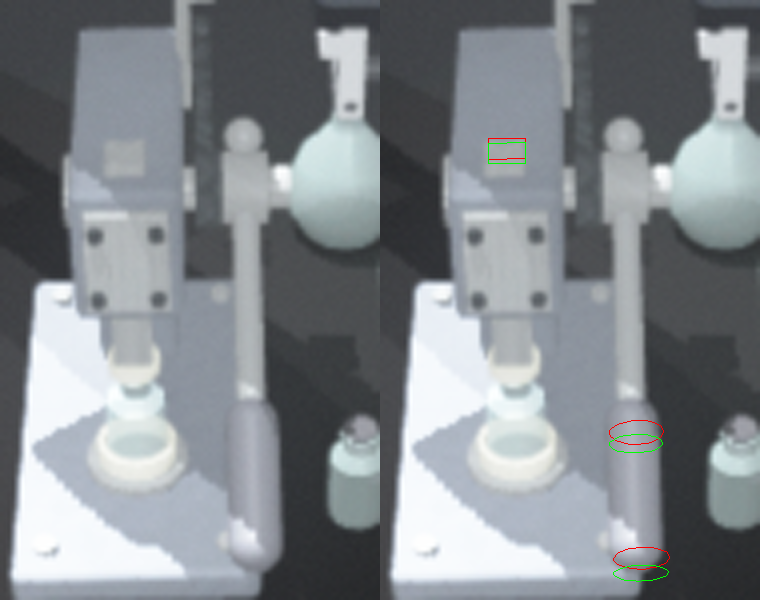

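View pics/t6c.png

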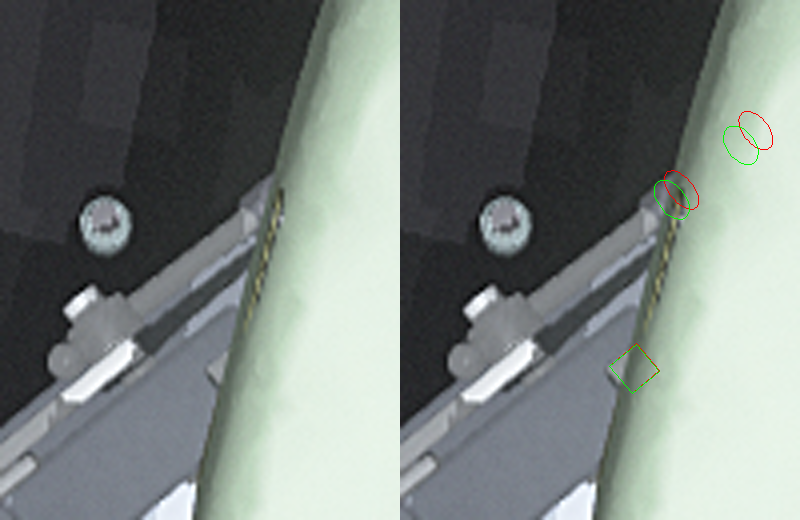

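View pics/s6.png

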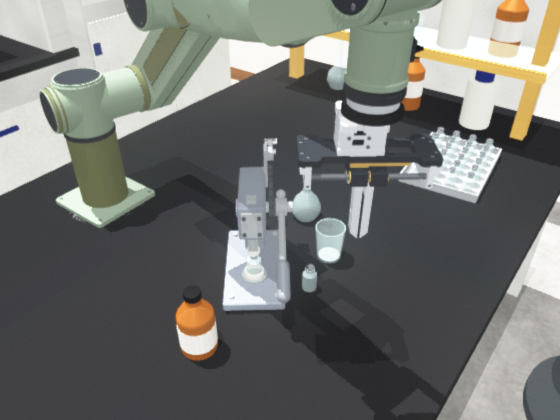

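```bash
python3 - <<'E'
from h import *
def hull(n,q):
    c=.52-q; u=np.array([-np.cos(c),0,np.sin(c)]); ax=np.array([-5,-60,185]); rng=np.random.default_rng(0)
    d=rng.normal(size=(3000,3)); d/=np.linalg.norm(d,axis=1)[:,None]
    P=np.vstack([ax+130*u+13*d,ax+192*u+13*d]); return cv2.convexHull(proj(n,W(p,P)).astype(np.float32))[:,0]
def draw(im,n,x0,y0,w,h,k,qs):
    o=cv2.resize(im[y0:y0+h,x0:x0+w],None,fx=k,fy=k,interpolation=cv2.INTER_CUBIC); cl=o.copy()
    for q,col in zip(qs,((0,0,255),(0,255,0))): 
        cv2.polylines(o,[((hull(n,q)-[x0-.5,y0-.5])*k).astype(int)],True,col,1)
        rt=W(p,[(-40+a,bb,258-25*q) for a,bb in ((-10,-10),(10,-10),(10,10),(-10,10))]); cv2.polylines(o,[((proj(n,rt)-[x0-.5,y0-.5])*k).astype(int)],True,col,1)
    for z,pts in ((225,((-65,-28),(-65,28),(95,28),(95,-28))),(26,((-125,-65),(-125,65),(125,65),(125,-65)))):
        cv2.polylines(o,[((proj(n,W(p,[(a,b,z) for a,b in pts]))-[x0-.5,y0-.5])*k).astype(int)],True,(255,0,255),1)
    return np.hstack([cl,o])
s0=cv2.imread('pics/scene0.png');s6=cv2.imread('pics/s6.png');t0=cv2.imread('pics/top0.png')
cv2.imwrite('pics/a.png',draw(s6,'scene',220,160,95,150,4,(.9,1)))
cv2.imwrite('pics/b.png',draw(s0,'scene',220,160,95,150,4,(0.,.06)))
cv2.imwrite('pics/c.png',draw(t0,'top',250,140,100,150,4,(0.,.06)))
E
```

```text
(no output)
```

View pics/a.png

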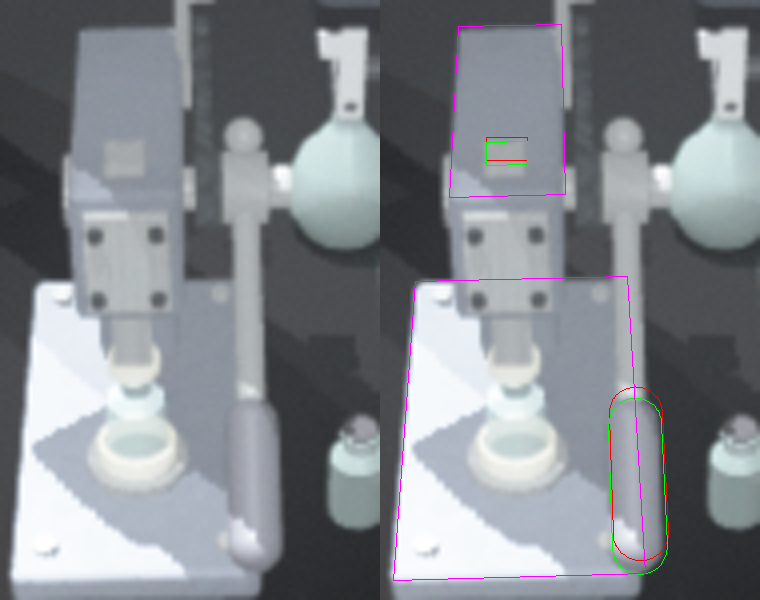

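View pics/b.png

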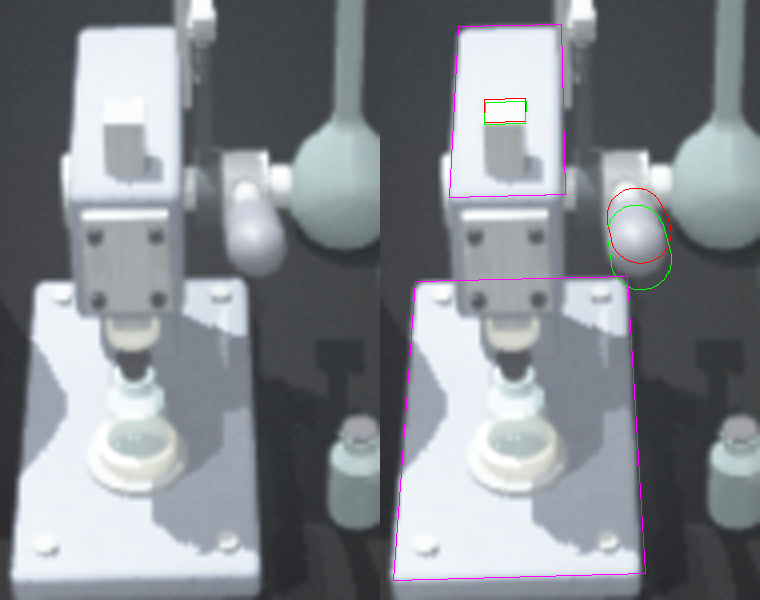

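View pics/c.png

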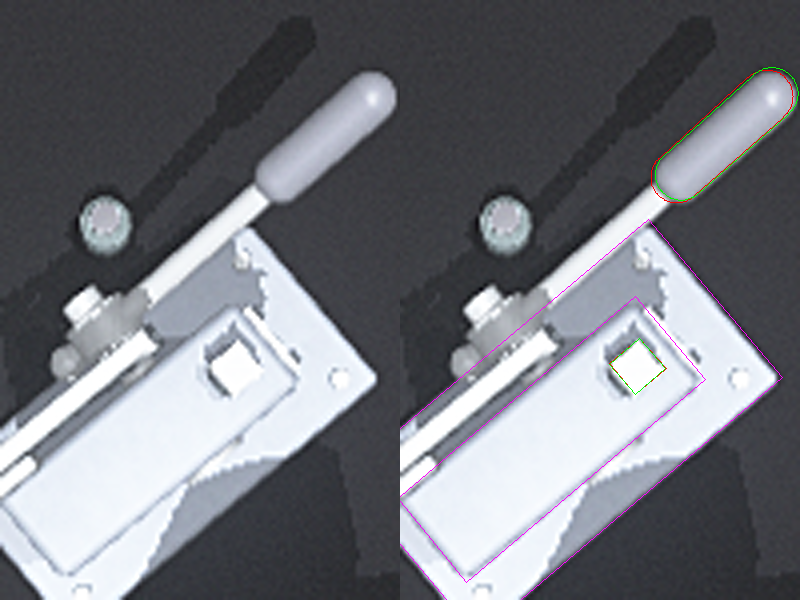

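```bash
python3 - <<'E'
from rig import manip
s=manip.read_state(); print(s['t'],s['ft_force'],s['joint_velocities'].round(3)); print(manip.job_done())
E
```

```text
11.5 [ 0.53210992 -0.34707287  0.92994258] [ 0.021 -0.09   0.014  0.004  0.003  0.001]
the job is handed in; nothing more can be done
None
```

I pressed the pawl's thumb pad to its stop, then pushed the lever down until it stopped. I lifted the hand clear and handed the job in at t ≈ 11.5 s. No verdict came back, so the results below are from my own checks.

- **Pawl:** The pad stopped moving at about 18 N, and after release it sat about 12 to 13 mm lower in the picture, which fits the stop. It still looked down after the lever move.
- **Lever:** The push reached 34 N at the stop. Fitting the grip's outline to the last side picture gave about 0.97 to 1.0 rad, as did the ram's height. The network's own grip point read lower, about 0.9 rad, which is under the 0.92 limit. I trusted the outline instead, because that point was a few pixels off.
- **Stopper:** I could not measure it directly. I take it as seated because the ram was at the bottom of its travel, resting on the stopper.
- **Glassware:** The vial, done vial and beaker were still upright in place in the last side picture, and the amber bottle and flask had not visibly moved either. The network missed the done vial after the lever move and placed the vial 3 to 4 pixels from its first reading, at low confidence, and I judged both by eye.
- **Contact:** At hand-in the wrist force was about 1 N and the hand was well clear of everything.

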